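# Send the heat sink under the plasma head and close the screen

## Task

On the twin-table plasma unit, use the fingertips to push the sliding table that carries the finned heat sink in until it is fully home, then push the dark guard screen all the way sideways so that it stands in front of that table. Do not touch or lift the workpieces lying on the tables, leave the other table where it is, and leave the things standing around alone.

Things in the scene. Friction and masses are not known exactly. Their poses are not given: they have to be found in the camera images.
- machine: White plasma unit. Base 260 (x) x 360 (y) x 50 mm high; gantry posts at x = 80 to 120, y = +-166 mm; beam underside at z = 260; black head at x = 35 to 85, |y| < 30, nozzle down to z = 142. Origin: centre of the underside. x points from its front (robot side) to its back, y to the left seen from the robot, z up. Tables slide along x at y = +110 (left) and -110 mm (right).
- left_table (a joint): Left table's slide (m): 0 = pulled right out, 0.120 = fully home at its stop, growing along the machine's +x. Starts between 0 and 0.03. About 3 N to move, stays where left. An aluminium plate 160 (x) x 100 (y) x 10 mm, top 70 mm above the bench, with an upright lip along its front edge, 10 mm thick, as wide as the plate, up to 105 mm above the bench.
- right_table (a joint): Right table's slide, the same as the left one.
- left_push (a point): Middle of the upper edge of the left table's lip, on its outer front face (the face towards the robot), 105 mm above the bench; moves with the table. At slide value q it is at x = -225 mm + q, y = +110 mm in the machine's frame.
- right_push (a point): The same point on the right table's lip: x = -225 mm + q, y = -110 mm in the machine's frame.
- screen (a joint): Guard screen's slide along the machine's y (m): 0 = midway between the tables, +0.110 = stop in front of the left table, -0.110 = stop in front of the right one. Starts within 0.008 of 0. About 2 N to move, stays where left. Dark panel in an aluminium frame, 100 mm wide (y), 14 thick, 53 to 105 mm above the bench, at machine x = -118 mm, just in front of a table that is home.
- screen_tab (a point): Centre of the top of the screen's push tab, 138 mm above the bench: an upright aluminium block 20 mm wide (y), 16 mm thick (x), standing 33 mm up from the middle of the screen's upper edge (105 mm above the bench).
- heatsink: Loose aluminium heat sink lying on one of the tables (it may be either), 50 x 60 mm, 28 mm high, six upright fins along its own x. Origin: centre of its underside.
- flange: Loose round aluminium flange lying on the other table, 56 mm across, 9 mm thick, with a hub 28 mm across up to 26 mm height. Origin: centre of its underside.
- nozzle: Bystander: spare steel nozzle, 30 mm across, 50 mm high, standing on the bench in the gap between the two pulled-out tables. Origin: centre of its underside.
- spacer: Bystander: small aluminium cylinder, 24 mm across, 20 mm high, standing on the machine's base behind the screen, between the tables. Origin: centre of its underside.
- bottle: Bystander: white plastic bottle, 52 mm across, 130 mm high, on the bench to the left.
- jar: Bystander: amber jar, 60 mm across, 60 mm high, on the bench to the left.
- driver: Bystander: screwdriver 160 mm long, lying on the bench to the left.
- wrench: Bystander: wrench 150 mm long, lying on the bench to the right.
- tray: Bystander: grey open tray 120 x 90 x 35 mm, on the bench to the right.
Not all that is in view belongs to the job. Leave any green or yellow look-alike of the flange alone.

How it is judged:
By the outcome, as a careful person would: the job done as asked, in the order asked, and still so for the second after the job is handed in, with the robot touching nothing.
It also fails if it takes over 48 s, if anything falls off the work surface, if the arm or the gripper's body presses on something with over 40 N, if the wrist force passes 120 N, or if a joint passes its speed limit or range.

## Robot

A 6-joint arm with a two-finger parallel gripper is mounted at the origin on the work surface. World frame = base frame: x ahead of the robot, y to its left, z up, the work surface at z = 0. Lengths are in m, angles in rad, forces in N, time in s.
With the tool pointing down it reaches from about 0.4 to 0.825 m from the base axis. Payload 7 kg.
Tool frame: the origin (TCP) lies on the centre line of the jaws, within the pads' length; the fingertips stand tip_reach ahead of it and the grasp point (between the pads) is the TCP (tip_reach is the distance from the TCP to the fingertips, in m); z points along the fingers, y is the line along which they close (so a half turn about z gives the same grasp; the last joint's range is limited). The gripper opens to 88 mm and grips with 3 to 60 N. Pads are 19 mm wide; open, the fingers measure 130 mm over their backs; the gripper's body (78 mm by 193 mm) begins 47 mm behind the grasp point.
Start: joints at [1.452, 0.359, 0.012, 0, -1.224, -0.288], TCP at [0.267, 0.62, 0.246] pointing down, gripper open.
Joint ranges: [-3.07, 3.07], [-1.43, 2.12], [-1.02, 1.25], [-3.03, 1.67], [-3.05, -0], [-3.03, 3.03]. Speed limits (rad/s): [2.39, 2.39, 3.01, 3.14, 3.14, 3.14].

## Interface

Orientations are given as [roll, pitch, yaw] about the fixed x, y, z axes, in that order (R = Rz(yaw) Ry(pitch) Rx(roll)).
In Python, from station import get_state, grab_frame, calibration, job_done, find_in, mark_of, tip_reach gives the robot as it stands.
- The arm moves only by the shell command python3 -m handwheel 'ROWS' [OPENING] [FORCE]. ROWS is JSON, a list of rows, each an object with "delta_pos": the shift along the world's x, y, z in units of 30 mm (1.0 is 30 mm), a list of three; "dr": the turn, a rotation vector about the world's x, y, z in degrees, a list of three. In form: [{"delta_pos": [tx, ty, tz], "dr": [rx, ry, rz]}, ...]. A call has 1 to 10 rows; each row shifts and turns the commanded pose from where the row before left it; what a row does not reach is not made up. A row lasts 1/10 s, in which the tool goes at most 50 mm and 8.59 degrees, less where a joint would pass 70% of its speed; a pose out of reach is approached as far as the arm can. A call is refused whole if a number of a shift passes 1 or a number of a turn 8.59, either way. A call with a gripper value outside its range is refused whole. OPENING is the closure, from -1 (fully open) to 1 (shut), set as the call begins (- or left out, the last holds). The fingers move at their own pace and stop on an object; FORCE is the grip in N (left out, the last holds). Time passes only in rows, so rows that do not move let the fingers close. It gives the time, the measured TCP pose, the force, the opening and the grip force at its end, in the units of the state.
- get_state(): the state, without advancing time (a new reading comes with each control period).
- grab_frame(name): name is "side" or "top" or "wrist"; returns the picture (420x560x3 uint8, red, green, blue); there is no depth.
- calibration(name): a dict with "fx", "fy", "cx", "cy" (pixels), "extrinsics" (4x4, takes a point from world to camera coordinates). Camera axes: x right, y down, z forward; pixel columns grow to the right and rows downward; lengths in m; the calibration is good to about 2 mm. A picture is of the moment at which its call begins: read the wrist's pose just before it. calibration takes no time and is no camera call; for the wrist camera it gives the pose at the moment of the call.
- job_done(): hands the job in; it is judged then, once.
Trained networks look in the newest picture that a camera, given by its name, has taken for a name from the list of things; names that differ only in an ending like _2 or _b are one class to them, and where a whole thing is asked for, a point or a joint stands for the part that bears it (a point fixed in the world has none). Each returns a list of dicts, best first, with "conf" (0 to 1); they miss things now and then, are a little off and sometimes report something else, mostly with a low value. They report only what shows in the picture. A call takes as long as a camera call. They do not tell look-alikes from the thing itself.
- find_in(camera, query): "location" ([column, row] in pixels, amid what is visible of it).
- mark_of(camera, query): "location" ([column, row] in pixels: a listed point, or the origin of a listed thing).
The state is a dict: "t": time; "q": joint angles; "qd": joint speeds; "joint_efforts": joint torques, N m; "eef_pos": TCP position; "ee_rot": TCP orientation; "force": force on the tool from outside, world axes, zero at the start; "moment": the same for the moment, N m; "width": finger opening in m; "gripper_force": force on a finger pad.
Only numpy, scipy, OpenCV 4.12 (cv2) and the standard library are available. Lean on these libraries where they do the work, as an engineer would, in place of code of your own. Each camera call takes 0.05 s, during which the arm holds its last target. There are 200 camera calls.

## Working session

There is one attempt and no reset: what is moved stays moved. The work goes in short steps, Python scripts to look and compute and a shell command to move; the robot and the scene stay as the last step left them, time stands still between calls to the robot, and variables do not carry over. Pictures are saved under pics/ and viewed, at most 10 in all, crops included, and the job is handed in when it is done.

```bash
mkdir -p pics
cat > h.py <<'E'
import numpy as np, cv2
from station import *
def ray(cam,px,z):
    c=calibration(cam);E=np.array(c["extrinsics"]);R,t=E[:3,:3],E[:3,3]
    d=R.T@np.array([(px[0]-c["cx"])/c["fx"],(px[1]-c["cy"])/c["fy"],1]);o=-R.T@t
    return o+d*(z-o[2])/d[2]
def save(cam,n):
    f=grab_frame(cam);cv2.imwrite(f"pics/{n}.png",f[:,:,::-1]);return f
E
python3 - <<'E'
from h import *
Z=dict(left_push=.105,right_push=.105,screen_tab=.138,heatsink=.07,flange=.07,nozzle=0,spacer=.05,machine=0,bottle=0)
f={}
for cam in("top","side"):
    f[cam]=save(cam,cam+"0")
    for q,z in Z.items():
        for r in mark_of(cam,q)[:2]:
            print(cam,q,round(r["conf"],2),np.round(r["location"]),np.round(ray(cam,r["location"],z),3))
cv2.imwrite("pics/both.png",cv2.resize(np.hstack([f["top"],f["side"]])[:,:,::-1],(800,300)))
s=get_state();print(s["t"],s["eef_pos"],s["ee_rot"],s["width"],tip_reach)
E
```

```text
top left_push 0.72 [278. 217.] [0.518 0.022 0.105]
top right_push 0.78 [354. 206.] [ 0.546 -0.191  0.105]
top screen_tab 0.67 [314. 177.] [ 0.623 -0.078  0.138]
top heatsink 0.93 [274. 191.] [0.597 0.033 0.07 ]
top heatsink 0.51 [353. 210.] [ 0.538 -0.193  0.07 ]
top flange 0.82 [384. 205.] [ 0.552 -0.282  0.07 ]
top flange 0.81 [361. 241.] [ 0.448 -0.213  0.07 ]
top nozzle 0.63 [313. 153.] [ 0.727 -0.088  0.   ]
top nozzle 0.38 [312. 214.] [ 0.536 -0.078  0.   ]
top spacer 0.64 [312. 150.] [ 0.723 -0.079  0.05 ]
top machine 0.78 [304. 148.] [ 0.743 -0.06   0.   ]
top machine 0.48 [354. 210.] [ 0.547 -0.209  0.   ]
top bottle 0.62 [166. 219.] [0.527 0.373 0.   ]
side left_push 0.63 [266. 207.] [0.521 0.031 0.105]
side right_push 0.58 [286. 256.] [ 0.54  -0.177  0.105]
side screen_tab 0.56 [310. 215.] [ 0.62  -0.07   0.138]
side heatsink 0.73 [296. 216.] [0.603 0.024 0.07 ]
side flange 0.93 [258. 307.] [ 0.458 -0.289  0.07 ]
side flange 0.92 [320. 267.] [ 0.618 -0.192  0.07 ]
side nozzle 0.62 [282. 264.] [ 0.543 -0.089  0.   ]
side spacer 0.61 [311. 216.] [0.65  0.043 0.05 ]
side spacer 0.43 [344. 243.] [ 0.706 -0.094  0.05 ]
side machine 0.83 [350. 250.] [ 0.737 -0.067  0.   ]
side bottle 0.77 [259. 180.] [0.538 0.348 0.   ]
1.0 [0.26709922 0.61986243 0.24555535] [ 3.14157422e+00 -1.46814925e-05 -4.06821461e-01] 0.08765122277029996 0.019
```

View pics/top0.png

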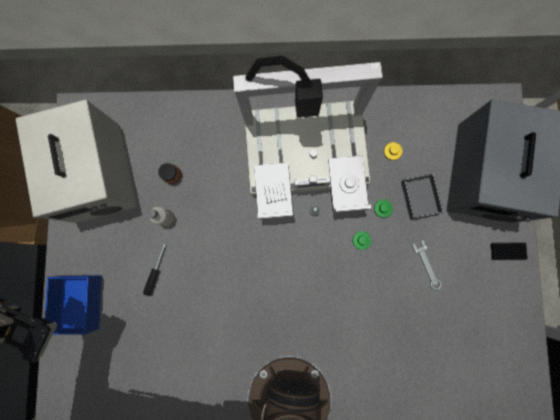

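View pics/side0.png

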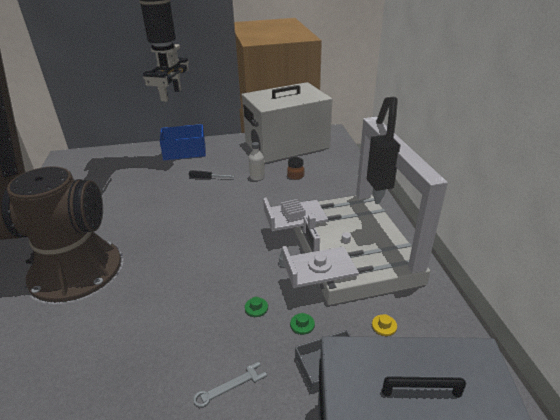

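Candidates for the heat sink are the finned block at top (274,191) and the hubbed flange at (349,183). The green discs (362,241) and (384,208) and the yellow disc (393,151) are look-alikes of the flange. The finned block is on the left table, so I'll check it in a crop while starting the approach high up.

```bash
python3 - <<'E'
import cv2
i=cv2.imread("pics/top0.png")[130:235,235:385];cv2.imwrite("pics/crop.png",cv2.resize(i,None,fx=5,fy=5,interpolation=cv2.INTER_CUBIC))
E
python3 -m handwheel '[{"delta_pos":[0.65,-1,0],"dr":[0,0,2.85]},{"delta_pos":[0.65,-1,0],"dr":[0,0,2.85]},{"delta_pos":[0.65,-1,0],"dr":[0,0,2.85]},{"delta_pos":[0.65,-1,0],"dr":[0,0,2.85]},{"delta_pos":[0.65,-1,0],"dr":[0,0,2.85]},{"delta_pos":[0.65,-1,0],"dr":[0,0,2.85]},{"delta_pos":[0.65,-1,0],"dr":[0,0,2.85]},{"delta_pos":[0.65,-1,0],"dr":[0,0,2.85]},{"delta_pos":[0.65,-1,0],"dr":[0,0,2.85]},{"delta_pos":[0.65,-1,0],"dr":[0,0,2.85]}]' 1
python3 -m handwheel '[{"delta_pos":[0,-1,0],"dr":[0,0,0]},{"delta_pos":[0,-1,0],"dr":[0,0,0]},{"delta_pos":[0,-1,0],"dr":[0,0,0]},{"delta_pos":[0,-1,0],"dr":[0,0,0]},{"delta_pos":[0,-1,0],"dr":[0,0,0]},{"delta_pos":[0,-1,0],"dr":[0,0,0]},{"delta_pos":[0,-1,0],"dr":[0,0,0]},{"delta_pos":[0,-1,0],"dr":[0,0,0]},{"delta_pos":[0,-1,0],"dr":[0,0,0]},{"delta_pos":[0,-1,0],"dr":[0,0,0]}]'
python3 - <<'E'
from h import *
s=get_state();print(s["t"],s["eef_pos"],s["ee_rot"])
save("wrist","w1")
for q,z in dict(left_push=.105,right_push=.105,screen_tab=.138,heatsink=.07,flange=.07,nozzle=0,spacer=.05).items():
    for r in mark_of("wrist",q)[:2]:
        print(q,round(r["conf"],2),np.round(r["location"]),np.round(ray("wrist",r["location"],z),3))
E
```

```text
t: 2.0
eef_pos: [0.4627, 0.3186, 0.2458]
ee_rot: [-3.141, -0.0, 0.093]
force: [0.8, -0.4, 0.5]
width: 0.0129
gripper_force: 0.0
t: 3.0
eef_pos: [0.4619, 0.0187, 0.2459]
ee_rot: [-3.141, -0.001, 0.091]
force: [0.6, -0.5, 0.2]
width: 0.0007
gripper_force: 0.0
3.0 [0.4619314  0.01872671 0.24587266] [-3.14135157e+00 -7.09904288e-04  9.08389425e-02]
left_push 0.7 [270. 127.] [0.524 0.032 0.105]
right_push 0.68 [532. 131.] [ 0.54  -0.189  0.105]
heatsink 0.55 [277.  47.] [0.592 0.035 0.07 ]
flange 0.79 [477. 194.] [ 0.474 -0.179  0.07 ]
flange 0.67 [526.  36.] [ 0.62  -0.182  0.07 ]
nozzle 0.71 [377. 106.] [ 0.551 -0.081  0.   ]
spacer 0.59 [379. 106.] [ 0.55  -0.069  0.05 ]
```

View pics/crop.png

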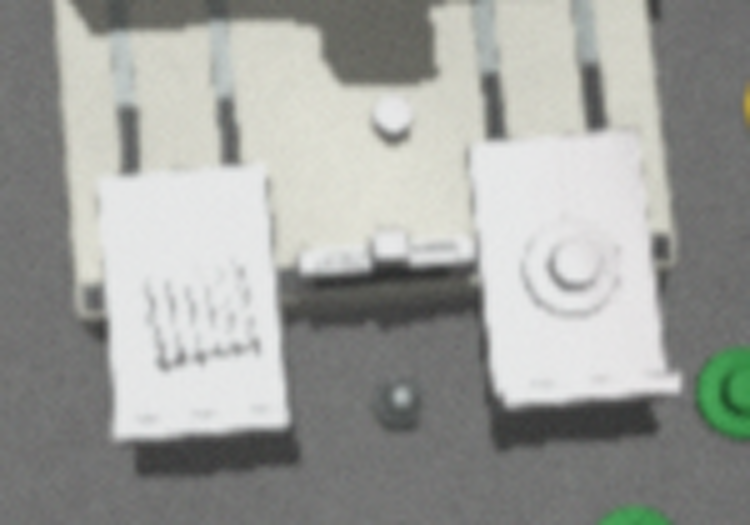

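View pics/w1.png

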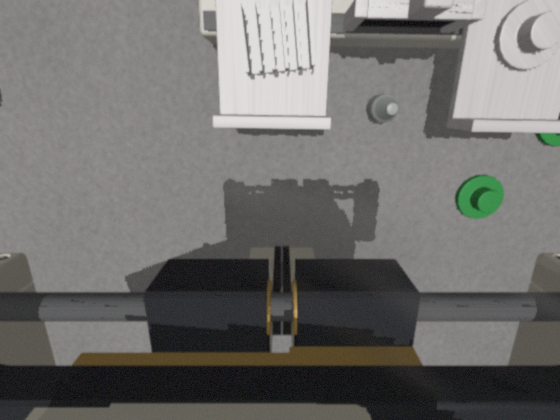

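Crop: the finned heat sink is on the left table with its lip towards the robot. The flange is on the right table, the screen tab is in the middle and the spacer is behind it. Wrist view: the left lip runs (215–330,122), nearly parallel to the tool and right ahead, so I'm going down and pushing.

```bash
python3 -m handwheel '[{"delta_pos":[0,0.07,-0.92],"dr":[0,0,-0.15]},{"delta_pos":[0,0.07,-0.92],"dr":[0,0,-0.15]},{"delta_pos":[0,0.07,-0.92],"dr":[0,0,-0.15]},{"delta_pos":[0,0.07,-0.92],"dr":[0,0,-0.15]},{"delta_pos":[0,0.07,-0.92],"dr":[0,0,-0.15]},{"delta_pos":[0,0,0],"dr":[0,0,0]}]'
python3 -m handwheel '[{"delta_pos":[0.4,0.03,0],"dr":[0,0,0]},{"delta_pos":[0.4,0.03,0],"dr":[0,0,0]},{"delta_pos":[0.4,0.03,0],"dr":[0,0,0]},{"delta_pos":[0.3,0.025,0],"dr":[0,0,0]},{"delta_pos":[0.3,0.025,0],"dr":[0,0,0]},{"delta_pos":[0.3,0.025,0],"dr":[0,0,0]}]'
python3 -m handwheel '[{"delta_pos":[0.3,0.025,0],"dr":[0,0,0]},{"delta_pos":[0.3,0.025,0],"dr":[0,0,0]},{"delta_pos":[0.3,0.025,0],"dr":[0,0,0]},{"delta_pos":[0.3,0.025,0],"dr":[0,0,0]},{"delta_pos":[0.3,0.025,0],"dr":[0,0,0]},{"delta_pos":[0.3,0.025,0],"dr":[0,0,0]}]'
```

```text
t: 4.0
eef_pos: [0.4599, 0.0303, 0.1046]
ee_rot: [3.14, 0.006, 0.078]
force: [-0.4, -0.5, 0.1]
width: 0.0004
gripper_force: 0.0
t: 4.6
eef_pos: [0.5252, 0.0351, 0.1075]
ee_rot: [3.141, 0.001, 0.077]
force: [-3.2, -0.4, 2.9]
width: 0.0003
gripper_force: 1.6
t: 5.2
eef_pos: [0.5796, 0.0397, 0.1073]
ee_rot: [3.141, 0.001, 0.077]
force: [-3.7, -2.6, 1.0]
width: 0.0004
gripper_force: 1.6
```

```bash
python3 -m handwheel '[{"delta_pos":[0.25,0.02,0],"dr":[0,0,0]},{"delta_pos":[0.25,0.02,0],"dr":[0,0,0]},{"delta_pos":[0.2,0.015,0],"dr":[0,0,0]},{"delta_pos":[0.1,0.01,0],"dr":[0,0,0]}]'
python3 -m handwheel '[{"delta_pos":[0.1,0.01,0],"dr":[0,0,0]},{"delta_pos":[0.1,0.01,0],"dr":[0,0,0]},{"delta_pos":[0.1,0.01,0],"dr":[0,0,0]}]'
```

```text
t: 5.6
eef_pos: [0.6038, 0.0419, 0.1074]
ee_rot: [-3.142, -0.0, 0.077]
force: [-2.9, -2.3, -1.1]
width: 0.0003
gripper_force: 1.3
t: 5.9
eef_pos: [0.6121, 0.0427, 0.1075]
ee_rot: [-3.142, 0.0, 0.078]
force: [-3.1, -1.8, -1.5]
width: 0.0001
gripper_force: 1.4
```

```bash
python3 -m handwheel '[{"delta_pos":[0.08,0.006,0],"dr":[0,0,0]},{"delta_pos":[0.08,0.006,0],"dr":[0,0,0]},{"delta_pos":[0.06,0.005,0],"dr":[0,0,0]}]'
python3 -m handwheel '[{"delta_pos":[0.06,0.005,0],"dr":[0,0,0]},{"delta_pos":[0.06,0.005,0],"dr":[0,0,0]}]'
```

```text
t: 6.2
eef_pos: [0.6164, 0.0431, 0.1075]
ee_rot: [3.141, 0.005, 0.077]
force: [-17.6, 1.6, 11.3]
width: 0.0004
gripper_force: 8.6
t: 6.4
eef_pos: [0.6166, 0.043, 0.1075]
ee_rot: [3.141, 0.011, 0.077]
force: [-31.4, 4.7, 23.1]
width: 0.0005
gripper_force: 15.3
```

The force jumped to 31 N at x = 0.6166, where I expected the stop. Now I back off, rise and look.

```bash
python3 -m handwheel '[{"delta_pos":[-0.5,-0.04,0],"dr":[0,0,0]},{"delta_pos":[-0.9,-0.07,0],"dr":[0,0,0]},{"delta_pos":[-0.9,-0.07,0.5],"dr":[0,0,0]},{"delta_pos":[-0.9,-0.5,1],"dr":[0,0,0]},{"delta_pos":[-0.5,-0.9,1],"dr":[0,0,0]},{"delta_pos":[0,-0.9,1],"dr":[0,0,0]},{"delta_pos":[0,-0.9,1],"dr":[0,0,0]},{"delta_pos":[0,0,0],"dr":[0,0,0]}]'
python3 - <<'E'
from h import *
for cam in("wrist","top","side"):
    save(cam,cam+"2")
    for q,z in dict(left_push=.105,right_push=.105,screen_tab=.138).items():
        for r in mark_of(cam,q)[:1]:
            print(cam,q,round(r["conf"],2),np.round(r["location"]),np.round(ray(cam,r["location"],z),3))
E
```

```text
t: 7.2
eef_pos: [0.5145, -0.0595, 0.2482]
ee_rot: [-3.142, -0.011, 0.077]
force: [0.2, 0.6, -0.0]
width: 0.0003
gripper_force: 0.0
wrist left_push 0.56 [168.  55.] [0.625 0.041 0.105]
wrist right_push 0.66 [421. 181.] [ 0.538 -0.18   0.105]
wrist screen_tab 0.89 [313.  70.] [ 0.618 -0.071  0.138]
top left_push 0.87 [274. 181.] [0.621 0.032 0.105]
top right_push 0.71 [356. 208.] [ 0.541 -0.195  0.105]
top screen_tab 0.74 [157. 270.] [0.376 0.351 0.138]
side left_push 0.97 [302. 198.] [0.628 0.053 0.105]
side right_push 0.92 [286. 258.] [ 0.537 -0.181  0.105]
side screen_tab 0.63 [312. 216.] [ 0.624 -0.077  0.138]
```

View pics/wrist2.png

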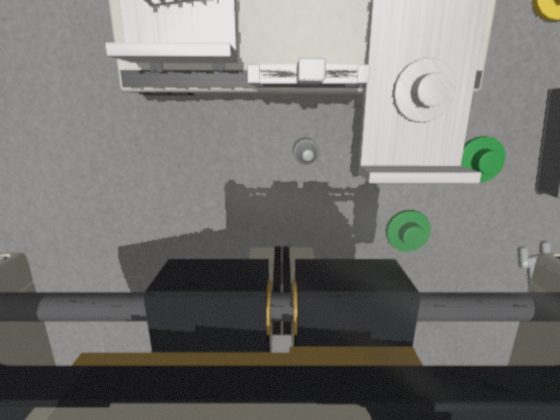

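The left table is home, with its lip at (172,50) right behind the screen line. The screen tab is at (313,70), which is (0.618, −0.071). I'll come down on the tab's right side, above the screen and the right table.

```bash
python3 -m handwheel '[{"delta_pos":[0.72,-0.42,0],"dr":[0,0,0]},{"delta_pos":[0.72,-0.42,0],"dr":[0,0,0]},{"delta_pos":[0.72,-0.42,0],"dr":[0,0,0]},{"delta_pos":[0.72,-0.42,0],"dr":[0,0,0]},{"delta_pos":[0.72,-0.42,0],"dr":[0,0,0]},{"delta_pos":[0,0,-0.9],"dr":[0,0,0]},{"delta_pos":[0,0,-0.9],"dr":[0,0,0]},{"delta_pos":[0,0,-0.9],"dr":[0,0,0]},{"delta_pos":[0,0,-0.9],"dr":[0,0,0]},{"delta_pos":[0,0,0],"dr":[0,0,0]}]'
python3 - <<'E'
from h import *
f=save("side","side3");w=save("wrist","w3")
a=cv2.resize(f[150:300,220:420],(560,420));cv2.imwrite("pics/c3.png",cv2.resize(np.hstack([a,w])[:,:,::-1],(800,300)))
E
```

```text
t: 8.8
eef_pos: [0.6168, -0.1208, 0.1304]
ee_rot: [-3.141, 0.007, 0.077]
force: [0.0, -0.6, -0.2]
width: 0.0003
gripper_force: 0.0
```

View pics/c3.png

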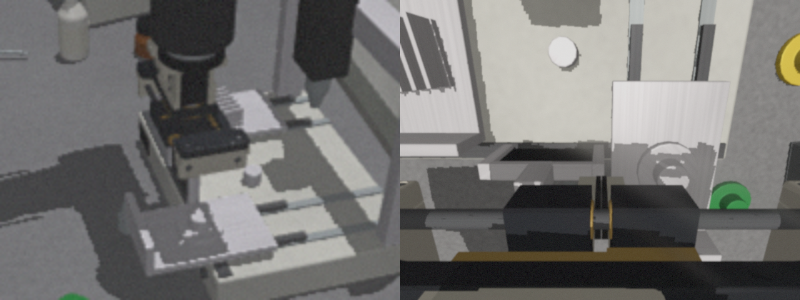

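Fingers stand beside the tab (wrist half, tab left of the fingers at about (495,165)), with the tips above the screen. Pushing left.

```bash
python3 -m handwheel '[{"delta_pos":[-0.02,0.3,0],"dr":[0,0,0]},{"delta_pos":[-0.02,0.3,0],"dr":[0,0,0]},{"delta_pos":[-0.025,0.3,0],"dr":[0,0,0]},{"delta_pos":[-0.025,0.3,0],"dr":[0,0,0]},{"delta_pos":[-0.025,0.3,0],"dr":[0,0,0]}]'
python3 -m handwheel '[{"delta_pos":[-0.025,0.3,0],"dr":[0,0,0]},{"delta_pos":[-0.025,0.3,0],"dr":[0,0,0]},{"delta_pos":[-0.025,0.3,0],"dr":[0,0,0]},{"delta_pos":[-0.025,0.3,0],"dr":[0,0,0]},{"delta_pos":[-0.02,0.3,0],"dr":[0,0,0]}]'
```

```text
t: 9.4
eef_pos: [0.6163, -0.075, 0.1355]
ee_rot: [3.141, -0.002, 0.078]
force: [0.7, -1.6, 2.0]
width: 0.0005
gripper_force: 1.1
t: 9.9
eef_pos: [0.6122, -0.0301, 0.1345]
ee_rot: [3.142, 0.0, 0.078]
force: [0.9, -2.0, 1.3]
width: 0.0005
gripper_force: 1.1
```

```bash
python3 -m handwheel '[{"delta_pos":[-0.02,0.25,0],"dr":[0,0,0]},{"delta_pos":[-0.02,0.25,0],"dr":[0,0,0]},{"delta_pos":[-0.02,0.25,0],"dr":[0,0,0]},{"delta_pos":[-0.02,0.2,0],"dr":[0,0,0]}]'
python3 -m handwheel '[{"delta_pos":[-0.01,0.1,0],"dr":[0,0,0]},{"delta_pos":[-0.01,0.1,0],"dr":[0,0,0]},{"delta_pos":[-0.01,0.1,0],"dr":[0,0,0]}]'
```

```text
t: 10.3
eef_pos: [0.6098, -0.0018, 0.1345]
ee_rot: [-3.142, 0.0, 0.078]
force: [2.2, -2.4, -0.3]
width: 0.0007
gripper_force: 0.9
t: 10.6
eef_pos: [0.6088, 0.0067, 0.1344]
ee_rot: [3.142, 0.0, 0.077]
force: [0.9, -2.0, -0.6]
width: 0.0007
gripper_force: 0.8
```

```bash
python3 -m handwheel '[{"delta_pos":[-0.01,0.1,0],"dr":[0,0,0]},{"delta_pos":[-0.01,0.1,0],"dr":[0,0,0]},{"delta_pos":[-0.01,0.08,0],"dr":[0,0,0]}]'
python3 -m handwheel '[{"delta_pos":[0,0.08,0],"dr":[0,0,0]},{"delta_pos":[0,0.08,0],"dr":[0,0,0]}]'
```

```text
t: 10.9
eef_pos: [0.6081, 0.0134, 0.1346]
ee_rot: [3.139, 0.001, 0.078]
force: [5.6, -19.2, -2.7]
width: 0.0006
gripper_force: 9.7
t: 11.1
eef_pos: [0.608, 0.0139, 0.1347]
ee_rot: [3.133, 0.002, 0.077]
force: [11.1, -41.0, -4.3]
width: 0.0006
gripper_force: 20.1
```

```bash
python3 -m handwheel '[{"delta_pos":[0.02,-0.4,0],"dr":[0,0,0]},{"delta_pos":[0.05,-0.6,0],"dr":[0,0,0]},{"delta_pos":[0,-0.3,0.8],"dr":[0,0,0]},{"delta_pos":[0,0,1],"dr":[0,0,0]},{"delta_pos":[-0.5,0,1],"dr":[0,0,0]},{"delta_pos":[-1,0,1],"dr":[0,0,0]},{"delta_pos":[-1,0,0.3],"dr":[0,0,0]},{"delta_pos":[-1,0,0],"dr":[0,0,0]},{"delta_pos":[0,0,0],"dr":[0,0,0]},{"delta_pos":[0,0,0],"dr":[0,0,0]}]'
python3 - <<'E'
from h import *
f={}
for cam in("wrist","top","side"):
    f[cam]=save(cam,cam+"4")
    for q,z in dict(left_push=.105,right_push=.105,screen_tab=.138,nozzle=0).items():
        for r in mark_of(cam,q)[:1]:
            print(cam,q,round(r["conf"],2),np.round(r["location"]),np.round(ray(cam,r["location"],z),3))
a=cv2.resize(f["side"][150:300,220:420],(560,420));cv2.imwrite("pics/c4.png",cv2.resize(np.hstack([a,f["wrist"]])[:,:,::-1],(800,300)))
E
```

```text
t: 12.1
eef_pos: [0.5047, -0.0189, 0.258]
ee_rot: [-3.141, -0.001, 0.078]
force: [-0.0, 0.5, 0.0]
width: 0.0007
gripper_force: 0.0
wrist left_push 0.94 [220.  44.] [0.63  0.042 0.105]
wrist right_push 0.6 [468. 169.] [ 0.543 -0.188  0.105]
wrist screen_tab 0.86 [214.  59.] [0.615 0.039 0.138]
top left_push 0.57 [271. 182.] [0.619 0.041 0.105]
top nozzle 0.74 [347. 184.] [ 0.628 -0.191  0.   ]
side left_push 0.79 [301. 201.] [0.622 0.043 0.105]
side right_push 0.74 [289. 257.] [ 0.545 -0.179  0.105]
side screen_tab 0.64 [296. 193.] [0.606 0.033 0.138]
side nozzle 0.62 [287. 263.] [ 0.556 -0.086  0.   ]
```

View pics/c4.png

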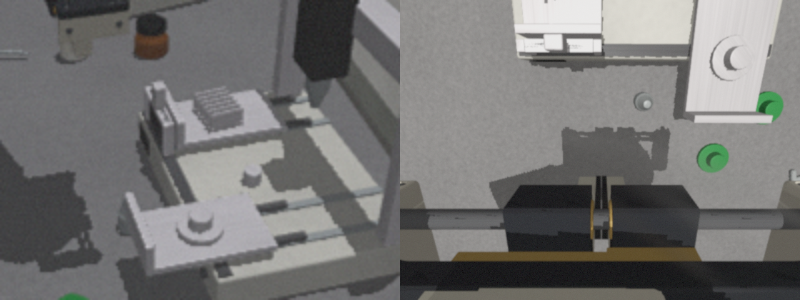

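The screen now stands in front of the left table, with its tab at (555,42) in the wrist half and 0.110 m from where it started. The left table is home, and the heat sink, right table, nozzle and spacer are where they were.

```bash
python3 -c "from station import *;print(job_done())"
```

```text
the job is handed in; nothing more can be done
None
```

The left table, which carries the heat sink, is pushed fully home, and the guard screen is against its stop in front of it. I handed the job in at about 12.6 s, and the final pictures show nothing else moved.

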